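# Stack the big capacitors as a pyramid in the bench cradle

## Robot

A 6-joint arm with a two-finger parallel gripper is mounted at the origin on the work surface. World frame = base frame: x ahead of the robot, y to its left, z up, the work surface at z = 0. Lengths are in m, angles in rad, forces in N, time in s.
With the tool pointing down it reaches from about 0.325 to 0.875 m from the base axis. Payload 4.4 kg.
Tool frame: the origin (TCP) lies at the very end of the fingers, on their centre line; the grasp point (between the pads) lies 19 mm behind it; y points along the fingers, x is the direction in which the jaws open and shut, and the axes are right-handed (so a half turn about y gives the same grasp; the last joint's range is limited). The gripper opens to 85 mm and grips with 20 to 120 N. Pads are 22 mm wide; open, the fingers measure 114 mm over their backs; the gripper's body (76 mm by 85 mm) begins 54 mm behind the grasp point. The pads swing forward as they close: fully open they stand 13 mm farther back than shut.
Start: joints at [1.04, 0.207, 1.542, -0, 1.393, -0.15], TCP at [0.213, 0.534, 0.231] pointing down, gripper open.
Joint ranges: [-2.73, 2.73], [-0.86, 2.22], [0.23, 2.46], [-1.11, 4.25], [0.08, 2.63], [-2.82, 2.82]. Speed limits (rad/s): [2.79, 2.79, 3.14, 3.14, 3.14, 3.14].

## Interface

Orientations are given as a unit quaternion [x, y, z, w].
In Python, from rig import get_obs, capture, job_done gives the robot as it stands.
- The arm moves only by the tool play_rows, never from a script. Its argument "rows" is a list of rows, each a list of 5 numbers: the opening, from 0 (shut) to 1 (fully open), then the shift along the tool's x, y, z in units of 0.25 m (1.0 is 0.25 m), then the turn about the tool's y in units of 30 degrees (1.0 is 30 degrees). In form: [[jaw, dx, dy, dz, spin], ...]. A call has 1 to 20 rows; each row is the pose to reach, as a shift and turn from the pose commanded when the call began, along the tool's axes at that moment; what a row does not reach only later rows make up. A row lasts 1/8 s, in which the tool goes at most 62.5 mm and 10.7 degrees, less where a joint would pass 70% of its speed; a pose out of reach is approached as far as the arm can. A call with a number of a shift or a turn outside -1 to 1 is refused whole. A call with a gripper value outside its range is refused whole. The fingers move at their own pace and stop on an object; the grip force is fixed at half the most. Time passes only in rows, so rows that repeat a pose let the fingers close. It gives the time, the measured TCP pose, the force and the opening at its end, in the units of the state.
- get_obs(): the state, without advancing time (a new reading comes with each control period).
- capture(name): name is "side" or "top" or "wrist"; returns a dict with "frame" (400x640x3 uint8, red, green, blue), "z_map" (400x640 float32, m along the optical axis (not along the pixel's ray), 0 where there is no reading), "mtx" (3x3 intrinsics, pixels), "T" (4x4, takes a point from camera to world coordinates); the wrist camera has in their place "tool_from_camera" (4x4, takes a point from camera to tool coordinates, whose origin is the TCP and whose axes are the tool frame's). Camera axes: x right, y down, z forward; pixel columns grow to the right and rows downward; lengths in m; the calibration is good to about 2 mm. A picture is of the moment at which its call begins: read the wrist's pose just before it.
- job_done(): hands the job in, once; it reports no verdict.
The state is a dict: "time": time; "qpos": joint angles; "qvel": joint speeds; "effort": joint torques, N m; "tcp_pos": TCP position; "tool_rot": TCP orientation; "ft_force": force on the tool from outside, world axes, zero at the start; "wrist_torque": the same for the moment, N m; "gripper_width": finger opening in m.
Only numpy, scipy, OpenCV 4.12 (cv2) and the standard library are available. Lean on these libraries where they do the work, as an engineer would, in place of code of your own. Each camera call takes 0.05 s, during which the arm holds its last target.

## Task

Build the six big capacitors into a three-two-one pyramid in the notched cradle, the upper ones bedded in the dips between those below, all lying along the grooves with their ends in line and their screw terminals towards the cradle's open front (away from the back lip). Three already lie in the grooves, but one of them is the wrong way round: turn it. Set the cans down without dropping them, let go, and leave the slim capacitor, the multimeter and the soldering-iron stand undisturbed.

Things in the scene. Friction and masses are not known exactly. Their poses are not given: they have to be found in the camera images.
- can_1_center (a point): screw-terminal capacitor: cylinder 55 mm in diameter, 100 mm long (110 over its terminals), black sleeve, 0.2 to 0.4 kg, lying. This point is the middle of the cylinder, on its axis; x runs along the axis, out of the end with the two terminals. Starts in a groove of the cradle; one of can_1, can_2 and can_3 lies with its terminals towards the back lip.
- can_2_center (a point): a can like can_1. Same point and axes. Starts in a groove of the cradle; one of can_1, can_2 and can_3 lies with its terminals towards the back lip.
- can_3_center (a point): a can like can_1. Same point and axes. Starts in a groove of the cradle; one of can_1, can_2 and can_3 lies with its terminals towards the back lip.
- can_4_center (a point): screw-terminal capacitor: cylinder 55 mm in diameter, 100 mm long (110 over its terminals), black sleeve, 0.2 to 0.4 kg, lying. This point is the middle of the cylinder, on its axis; x runs along the axis, out of the end with the two terminals. Starts lying on the bench mat right of the cradle, at any yaw, centre 27.5 mm above it.
- can_5_center (a point): a can like can_1. Same point and axes. Starts lying on the bench mat right of the cradle, at any yaw, centre 27.5 mm above it.
- can_6_center (a point): a can like can_1. Same point and axes. Starts lying on the bench mat right of the cradle, at any yaw, centre 27.5 mm above it.
- can_1_terminals (a point): tip of can_1's terminal end, on its axis, 60 mm from its centre
- can_2_terminals (a point): tip of can_2's terminal end, on its axis, 60 mm from its centre
- can_3_terminals (a point): tip of can_3's terminal end, on its axis, 60 mm from its centre
- can_4_terminals (a point): tip of can_4's terminal end, on its axis, 60 mm from its centre
- can_5_terminals (a point): tip of can_5's terminal end, on its axis, 60 mm from its centre
- can_6_terminals (a point): tip of can_6's terminal end, on its axis, 60 mm from its centre
- cradle: fixed cradle: plate 136 x 256 mm, two white notched bars 25 mm high form three V grooves along x at y = -80, 0, 80 mm. Origin on the bench under the middle of the centre groove; x points to the back lip, z up. Can centres at x = 0: in grooves z = 40 mm; second layer y = -40, 40, z = 78; top y = 0, z = 115. Beside a can: 25 mm to its neighbour; the layer below starts 10 mm under its centre.
- cradle_lip (a point): middle of the top edge of the cradle's upright back lip, 70 mm behind the cradle's origin and 55 mm above the bench; the lip is as wide as the cradle. The opposite side is the cradle's open front.
- slim_cap: bystander: a slimmer capacitor, 35 mm in diameter and 77 mm tall, standing upright on the bench among the loose cans, loose and easily knocked over. Origin: centre of its underside.
- multimeter: bystander: hand-held multimeter, 165 x 80 mm, 42 mm high, lying loose in front of the cradle. Origin: centre of its underside, x along its length.
- iron_stand: bystander: soldering-iron stand, base 160 x 85 mm (x, y), the iron's handle rises to about 160 mm, loose, left of the cradle. Origin: centre of its underside.
Things that resemble listed ones, but are neither listed nor needed, are in the scene too. Leave any blue look-alike of the part that bears can_6_center alone.

How it is judged:
At the end, for the whole second after the job is handed in: Three cans in the grooves, two in the dips above, one on top: centres within 16 mm along the grooves, 10 mm across and 8 mm in height; axes within 0.17 rad of the grooves, every can's terminals to the front; all at rest (((x of can_1_center in the frame of cradle between -0.016 and 0.016 m and y of can_1_center in the frame of cradle between -0.09 and -0.07 m and z of can_1_center in the frame of cradle between 0.032 and 0.048 m) or (x of can_2_center in the frame of cradle between -0.016 and 0.016 m and y of can_2_center in the frame of cradle between -0.09 and -0.07 m and z of can_2_center in the frame of cradle between 0.032 and 0.048 m) or (x of can_3_center in the frame of cradle between -0.016 and 0.016 m and y of can_3_center in the frame of cradle between -0.09 and -0.07 m and z of can_3_center in the frame of cradle between 0.032 and 0.048 m) or (x of can_4_center in the frame of cradle between -0.016 and 0.016 m and y of can_4_center in the frame of cradle between -0.09 and -0.07 m and z of can_4_center in the frame of cradle between 0.032 and 0.048 m) or (x of can_5_center in the frame of cradle between -0.016 and 0.016 m and y of can_5_center in the frame of cradle between -0.09 and -0.07 m and z of can_5_center in the frame of cradle between 0.032 and 0.048 m) or (x of can_6_center in the frame of cradle between -0.016 and 0.016 m and y of can_6_center in the frame of cradle between -0.09 and -0.07 m and z of can_6_center in the frame of cradle between 0.032 and 0.048 m)) and ((x of can_1_center in the frame of cradle between -0.016 and 0.016 m and y of can_1_center in the frame of cradle between -0.01 and 0.01 m and z of can_1_center in the frame of cradle between 0.032 and 0.048 m) or (x of can_2_center in the frame of cradle between -0.016 and 0.016 m and y of can_2_center in the frame of cradle between -0.01 and 0.01 m and z of can_2_center in the frame of cradle between 0.032 and 0.048 m) or (x of can_3_center in the frame of cradle between -0.016 and 0.016 m and y of can_3_center in the frame of cradle between -0.01 and 0.01 m and z of can_3_center in the frame of cradle between 0.032 and 0.048 m) or (x of can_4_center in the frame of cradle between -0.016 and 0.016 m and y of can_4_center in the frame of cradle between -0.01 and 0.01 m and z of can_4_center in the frame of cradle between 0.032 and 0.048 m) or (x of can_5_center in the frame of cradle between -0.016 and 0.016 m and y of can_5_center in the frame of cradle between -0.01 and 0.01 m and z of can_5_center in the frame of cradle between 0.032 and 0.048 m) or (x of can_6_center in the frame of cradle between -0.016 and 0.016 m and y of can_6_center in the frame of cradle between -0.01 and 0.01 m and z of can_6_center in the frame of cradle between 0.032 and 0.048 m)) and ((x of can_1_center in the frame of cradle between -0.016 and 0.016 m and y of can_1_center in the frame of cradle between 0.07 and 0.09 m and z of can_1_center in the frame of cradle between 0.032 and 0.048 m) or (x of can_2_center in the frame of cradle between -0.016 and 0.016 m and y of can_2_center in the frame of cradle between 0.07 and 0.09 m and z of can_2_center in the frame of cradle between 0.032 and 0.048 m) or (x of can_3_center in the frame of cradle between -0.016 and 0.016 m and y of can_3_center in the frame of cradle between 0.07 and 0.09 m and z of can_3_center in the frame of cradle between 0.032 and 0.048 m) or (x of can_4_center in the frame of cradle between -0.016 and 0.016 m and y of can_4_center in the frame of cradle between 0.07 and 0.09 m and z of can_4_center in the frame of cradle between 0.032 and 0.048 m) or (x of can_5_center in the frame of cradle between -0.016 and 0.016 m and y of can_5_center in the frame of cradle between 0.07 and 0.09 m and z of can_5_center in the frame of cradle between 0.032 and 0.048 m) or (x of can_6_center in the frame of cradle between -0.016 and 0.016 m and y of can_6_center in the frame of cradle between 0.07 and 0.09 m and z of can_6_center in the frame of cradle between 0.032 and 0.048 m)) and ((x of can_1_center in the frame of cradle between -0.016 and 0.016 m and y of can_1_center in the frame of cradle between -0.05 and -0.03 m and z of can_1_center in the frame of cradle between 0.0697 and 0.0857 m) or (x of can_2_center in the frame of cradle between -0.016 and 0.016 m and y of can_2_center in the frame of cradle between -0.05 and -0.03 m and z of can_2_center in the frame of cradle between 0.0697 and 0.0857 m) or (x of can_3_center in the frame of cradle between -0.016 and 0.016 m and y of can_3_center in the frame of cradle between -0.05 and -0.03 m and z of can_3_center in the frame of cradle between 0.0697 and 0.0857 m) or (x of can_4_center in the frame of cradle between -0.016 and 0.016 m and y of can_4_center in the frame of cradle between -0.05 and -0.03 m and z of can_4_center in the frame of cradle between 0.0697 and 0.0857 m) or (x of can_5_center in the frame of cradle between -0.016 and 0.016 m and y of can_5_center in the frame of cradle between -0.05 and -0.03 m and z of can_5_center in the frame of cradle between 0.0697 and 0.0857 m) or (x of can_6_center in the frame of cradle between -0.016 and 0.016 m and y of can_6_center in the frame of cradle between -0.05 and -0.03 m and z of can_6_center in the frame of cradle between 0.0697 and 0.0857 m)) and ((x of can_1_center in the frame of cradle between -0.016 and 0.016 m and y of can_1_center in the frame of cradle between 0.03 and 0.05 m and z of can_1_center in the frame of cradle between 0.0697 and 0.0857 m) or (x of can_2_center in the frame of cradle between -0.016 and 0.016 m and y of can_2_center in the frame of cradle between 0.03 and 0.05 m and z of can_2_center in the frame of cradle between 0.0697 and 0.0857 m) or (x of can_3_center in the frame of cradle between -0.016 and 0.016 m and y of can_3_center in the frame of cradle between 0.03 and 0.05 m and z of can_3_center in the frame of cradle between 0.0697 and 0.0857 m) or (x of can_4_center in the frame of cradle between -0.016 and 0.016 m and y of can_4_center in the frame of cradle between 0.03 and 0.05 m and z of can_4_center in the frame of cradle between 0.0697 and 0.0857 m) or (x of can_5_center in the frame of cradle between -0.016 and 0.016 m and y of can_5_center in the frame of cradle between 0.03 and 0.05 m and z of can_5_center in the frame of cradle between 0.0697 and 0.0857 m) or (x of can_6_center in the frame of cradle between -0.016 and 0.016 m and y of can_6_center in the frame of cradle between 0.03 and 0.05 m and z of can_6_center in the frame of cradle between 0.0697 and 0.0857 m)) and ((x of can_1_center in the frame of cradle between -0.016 and 0.016 m and y of can_1_center in the frame of cradle between -0.01 and 0.01 m and z of can_1_center in the frame of cradle between 0.1075 and 0.1235 m) or (x of can_2_center in the frame of cradle between -0.016 and 0.016 m and y of can_2_center in the frame of cradle between -0.01 and 0.01 m and z of can_2_center in the frame of cradle between 0.1075 and 0.1235 m) or (x of can_3_center in the frame of cradle between -0.016 and 0.016 m and y of can_3_center in the frame of cradle between -0.01 and 0.01 m and z of can_3_center in the frame of cradle between 0.1075 and 0.1235 m) or (x of can_4_center in the frame of cradle between -0.016 and 0.016 m and y of can_4_center in the frame of cradle between -0.01 and 0.01 m and z of can_4_center in the frame of cradle between 0.1075 and 0.1235 m) or (x of can_5_center in the frame of cradle between -0.016 and 0.016 m and y of can_5_center in the frame of cradle between -0.01 and 0.01 m and z of can_5_center in the frame of cradle between 0.1075 and 0.1235 m) or (x of can_6_center in the frame of cradle between -0.016 and 0.016 m and y of can_6_center in the frame of cradle between -0.01 and 0.01 m and z of can_6_center in the frame of cradle between 0.1075 and 0.1235 m)) and x of each of can_1_terminals, can_2_terminals, can_3_terminals, can_4_terminals, can_5_terminals, can_6_terminals in the frame of cradle below 0 m and angle between the x axis of each of can_1_center, can_2_center, can_3_center, can_4_center, can_5_center, can_6_center and the x axis of cradle, either way round below 0.17 rad and linear speed of each of can_1, can_2, can_3, can_4, can_5, can_6 below 0.02 m/s); the robot touches nothing.
It fails at once if a can is dropped or flung: it moves faster than 0.7 m/s without being held by the fingers (a fall of more than 25 mm) ((linear speed of can_1 above 0.7 m/s and contact force between the fingers and can_1 below 0.5 N) or (linear speed of can_2 above 0.7 m/s and contact force between the fingers and can_2 below 0.5 N) or (linear speed of can_3 above 0.7 m/s and contact force between the fingers and can_3 below 0.5 N) or (linear speed of can_4 above 0.7 m/s and contact force between the fingers and can_4 below 0.5 N) or (linear speed of can_5 above 0.7 m/s and contact force between the fingers and can_5 below 0.5 N) or (linear speed of can_6 above 0.7 m/s and contact force between the fingers and can_6 below 0.5 N)).
It fails at once if the upright slim capacitor is knocked over or pushed more than 25 mm (angle between slim_cap's own z axis and vertical above 0.5 rad or distance of slim_cap from where it was at the start of the episode above 0.025 m).
It fails at once if the multimeter or the soldering-iron stand is pushed more than 25 mm (distance of any of multimeter, iron_stand from where it was at the start of the episode above 0.025 m).
It also fails if it takes over 72 s, if anything falls off the work surface, if the arm or the gripper's body presses on something with over 40 N, if the wrist force passes 120 N, or if a joint passes its speed limit or range.

## Working session

There is one attempt and no reset: what is moved stays moved. The work goes in short steps, Python scripts to look and compute and a tool call to move; the robot and the scene stay as the last step left them, time stands still between calls to the robot, and variables do not carry over. Pictures are saved under pics/ and viewed, and the job is handed in when it is done.

Besides the shell and the picture viewer there is one more tool, called after ">>>" as name([rows], argument=value, ...), one row to a line, values as JSON. play_rows: Moves the arm, as the interface text tells. Its arguments: {"type":"object","properties":{"rows":{"type":"array"}},"required":["rows"]}

```bash
ls; mkdir -p pics; python3 - <<'E'
from rig import get_obs,capture
import cv2,numpy as np
o=get_obs()
for k in o: print(k,np.round(o[k],4))
for n in ("top","side","wrist"):
    c=capture(n); cv2.imwrite(f"pics/{n}0.png",c["frame"][:,:,::-1])
    print(n,c["mtx"].round(1).tolist()); print((c["T"] if "T" in c else c["tool_from_camera"]).round(4).tolist())
    np.savez(f"{n}0.npz",**c)
E
```

```text
pics
time 0.0
qpos [ 1.0405  0.2074  1.543   0.      1.3935 -0.1505]
qvel [ 0.0015 -0.0004  0.0007 -0.0009  0.0021  0.0018]
effort [-4.00000e-04 -3.83031e+01 -2.91598e+01 -2.00000e-04  1.06000e-02
  0.00000e+00]
tcp_pos [0.2128 0.5334 0.2301]
tool_rot [ 0.5857  0.3959 -0.3974 -0.585 ]
ft_force [ 0.41    0.1026 -0.2515]
wrist_torque [ 0.0151  0.0096 -0.0446]
gripper_width 0.0851
top [[489.6, 0.0, 318.0], [0.0, 489.6, 203.6], [0.0, 0.0, 1.0]]
[[-0.0017, -0.999, 0.0457, 0.4348], [-0.9999, 0.001, -0.0161, 0.0618], [0.016, -0.0458, -0.9988, 1.5739], [0.0, 0.0, 0.0, 1.0]]
side [[454.8, 0.0, 311.4], [0.0, 454.8, 206.9], [0.0, 0.0, 1.0]]
[[0.981, -0.1254, 0.1483, 0.3029], [-0.193, -0.7144, 0.6726, -0.9468], [0.0216, -0.6884, -0.725, 1.1143], [0.0, 0.0, 0.0, 1.0]]
wrist [[284.7, 0.0, 319.8], [0.0, 284.7, 199.5], [0.0, 0.0, 1.0]]
[[1.0, 0.0004, -0.0005, -0.0012], [0.0006, -0.2932, 0.9561, -0.1414], [0.0002, -0.9561, -0.2932, 0.0756], [0.0, 0.0, 0.0, 1.0]]
```

View pics/top0.png

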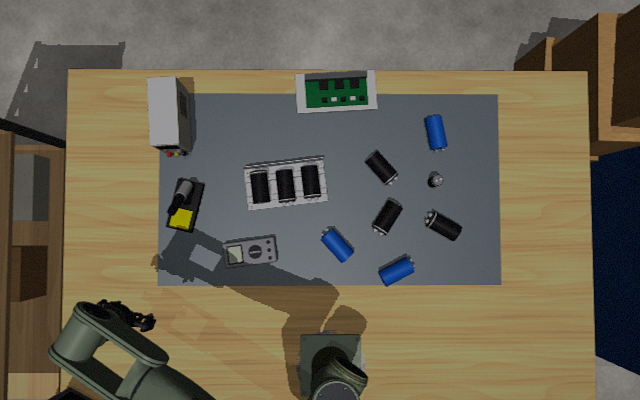

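View pics/side0.png

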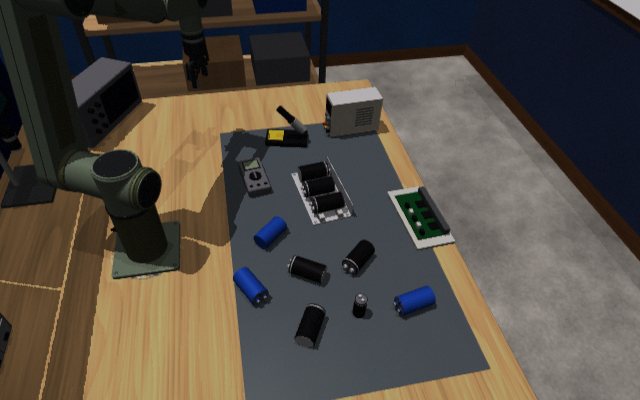

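View pics/wrist0.png

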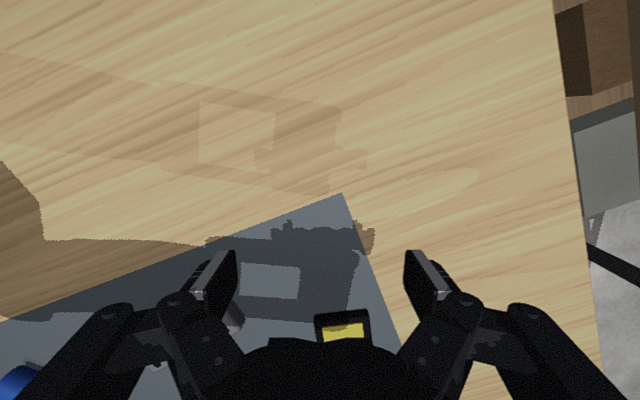

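```bash
cat > h.py <<'E'
import numpy as np,cv2
def cloud(c,T=None):
    T=c["T"] if T is None else T
    z=c["z_map"];h,w=z.shape;u,v=np.meshgrid(np.arange(w),np.arange(h));K=c["mtx"]
    p=np.stack([(u-K[0,2])/K[0,0]*z,(v-K[1,2])/K[1,1]*z,z],-1)
    return p@T[:3,:3].T+T[:3,3]
def proj(c,P,T=None):
    T=c["T"] if T is None else T
    p=(np.atleast_2d(P)-T[:3,3])@T[:3,:3]; q=p@c["mtx"].T; return q[:,:2]/q[:,2:]
E
python3 - <<'E'
from h import *
c=dict(np.load("top0.npz"));P=cloud(c);Z=P[...,2]
f=c["frame"]
hsv=cv2.cvtColor(f,cv2.COLOR_RGB2HSV)
m=((Z>0.02)&(Z<0.1)).astype(np.uint8); m[:, :230]=0;m[:120]=0;m[270:]=0
print("mat z",np.median(Z[240:270,440:480]), np.median(Z[130:150,210:290]))
n,l,s,ce=cv2.connectedComponentsWithStats(m)
for i in range(1,n):
    if s[i,4]<60: continue
    q=P[l==i]; 
    top=q[q[:,2]>q[:,2].max()-0.02]
    r=cv2.minAreaRect((q[:,:2]*1000).astype(np.float32))
    print(i,ce[i].round(),s[i,4],"zmax",q[:,2].max().round(4),"rect c",np.round(r[0],1),np.round(r[1],1),round(r[2],1),"rgb",np.median(f[l==i],0))
a=f[145:225,235:340];b=f[140:250,350:470]
cv2.imwrite("pics/cr1.png",cv2.resize(a,None,fx=7,fy=7,interpolation=2)[:,:,::-1])
cv2.imwrite("pics/lo1.png",cv2.resize(b,None,fx=5,fy=5,interpolation=2)[:,:,::-1])
s=dict(np.load("side0.npz"))["frame"]
cv2.imwrite("pics/cr2.png",cv2.resize(s[150:230,280:360],None,fx=7,fy=7,interpolation=2)[:,:,::-1])
E
```

```text
mat z -2.1547676589683817e-06 -0.000887176939864065
1 [435. 134.] 526 zmax 0.061 rect c [ 726.4 -337.9] [104.4  54.2] 10.1 rgb [ 15.  57. 129.]
2 [381. 168.] 577 zmax 0.0622 rect c [ 616.5 -165.3] [110.2  55. ] 41.2 rgb [21. 19. 21.]
3 [284. 183.] 2227 zmax 0.0754 rect c [569.6 143. ] [135.4 255.1] 6.9 rgb [23. 22. 25.]
4 [435. 180.] 139 zmax 0.0819 rect c [ 576.2 -330. ] [35.1 31.7] 89.7 rgb [82. 81. 86.]
5 [386. 217.] 587 zmax 0.0625 rect c [ 459.  -176.9] [ 55.  111.1] 57.5 rgb [18. 18. 20.]
6 [443. 226.] 603 zmax 0.0596 rect c [ 437.4 -354. ] [109.8  54.8] 60.9 rgb [19. 19. 20.]
7 [336. 245.] 593 zmax 0.0643 rect c [377.9 -18.1] [111.1  54.8] 42.2 rgb [ 18.  59. 131.]
8 [252. 252.] 1168 zmax 0.0505 rect c [354.7 245.6] [ 80.1 147.4] 8.0 rgb [107. 106. 109.]
9 [400. 265.] 250 zmax 0.0608 rect c [ 318.4 -213.4] [ 37.5 103. ] 1.1 rgb [ 15.   48.5 112. ]
```

View pics/cr1.png

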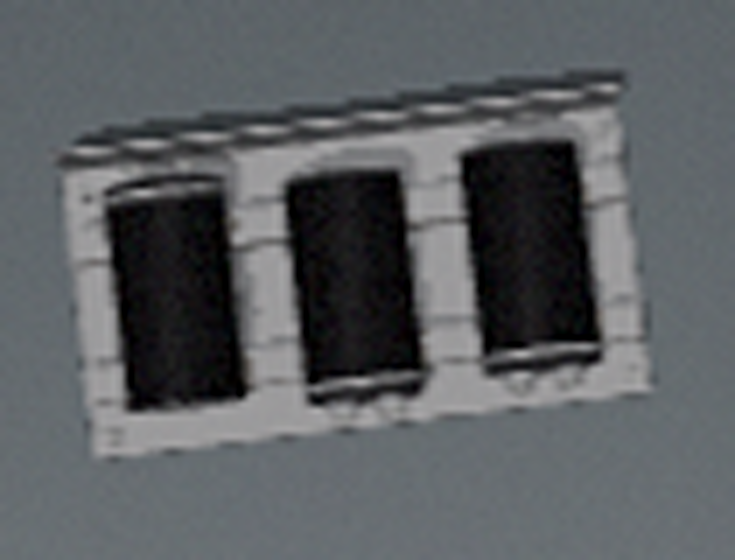

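View pics/lo1.png

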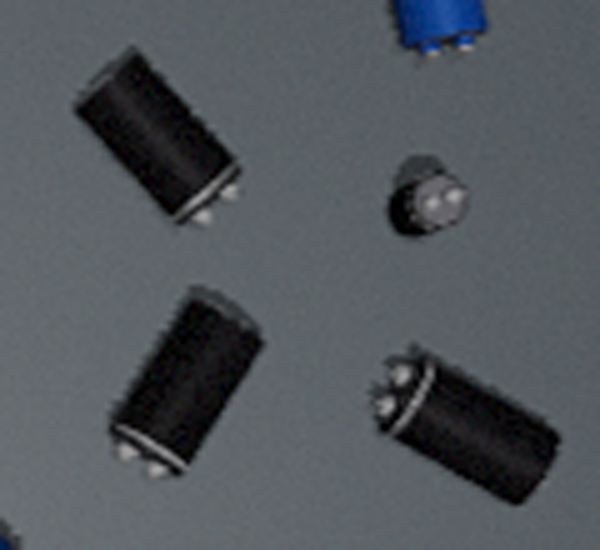

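View pics/cr2.png

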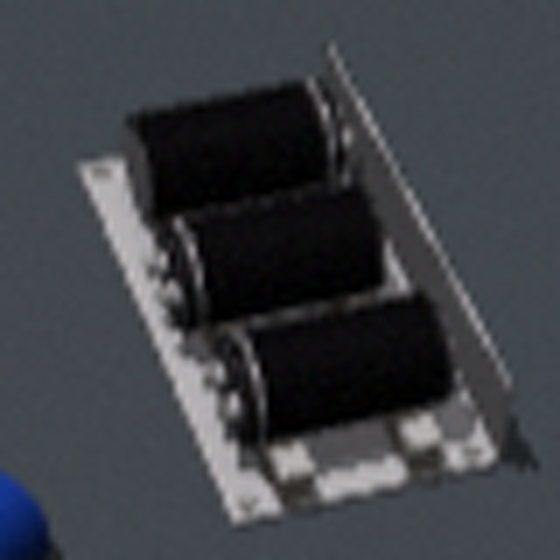

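```bash
python3 - <<'E'
from h import *
c=dict(np.load("top0.npz"));P=cloud(c);Z=P[...,2]; f=c["frame"].astype(int)
sub=np.zeros(Z.shape,bool); sub[145:215,235:335]=1
# lip line
q=P[sub&(Z>0.045)&(f.max(-1)>60)]
# plate colour (white) extents
w=sub&(f.min(-1)>110)&(Z<0.032)
r=cv2.minAreaRect((P[w][:,:2]*1000).astype(np.float32));print("white",r,np.histogram(P[w][:,2],bins=np.arange(-.005,.036,.005)))
yaw=np.radians(6.9)
m=(sub&(Z>0.03)&(f.max(-1)<75)).astype(np.uint8)
n,l,s,ce=cv2.connectedComponentsWithStats(m,connectivity=4)
for i in range(1,n):
    if s[i,4]<40: continue
    q=P[l==i]; r=cv2.minAreaRect((q[:,:2]*1000).astype(np.float32)); print(ce[i].round(1),s[i,4],r,q[:,2].max(),np.percentile(q[:,2],98))
for (a,b) in [((617,-165),0)]: pass
# lip pts
for v in range(150,175): pass
q=P[sub&(Z>0.04)&(Z<.06)]; 
for yw in (6,6.9,8):
    t=np.radians(yw); x=(q[:,0]*np.cos(t)+q[:,1]*np.sin(t))*1000; h,e=np.histogram(x,bins=np.arange(x.max()-160,x.max()+2,4)); print(yw,x.max(),h[-8:])
E
```

```text
white ((566.9669189453125, 141.43585205078125), (135.85691833496094, 261.21417236328125), 6.821054935455322) (array([154, 539, 355,  45,  29, 141,  75,   9]), array([-0.005,  0.   ,  0.005,  0.01 ,  0.015,  0.02 ,  0.025,  0.03 ,
        0.035]))
[309.9 179.5] 487 ((530.5243530273438, 56.18476486206055), (188.71566772460938, 52.57045364379883), 7.04331636428833) 1.5739069257668044 0.0701690100075285
[284.8 183.7] 490 ((518.0748901367188, 124.48819732666016), (197.7954559326172, 66.10810852050781), 18.482559204101562) 1.5739069257668044 0.07090734733980057
[259.5 187.5] 509 ((554.674072265625, 220.09913635253906), (92.94693756103516, 52.68143081665039), 7.061123847961426) 0.0726548505846798 0.06994100960384739
6 650.8614616330565 [28 17  8  6  2  0 67 53]
6.9 650.4330079323026 [ 20  28  11   2   6   2   8 112]
8 653.4518725929302 [25 18  7  2  5  2 64 56]
```

```bash
python3 - <<'E'
from h import *
c=dict(np.load("top0.npz"));P=cloud(c);Z=P[...,2]; f=c["frame"].astype(int)
t=np.radians(6.9);R=np.array([[np.cos(t),-np.sin(t)],[np.sin(t),np.cos(t)]]);O=np.array([.567,.1414])
L=(P[...,:2]-O)@R
for y0 in(.08,0,-.08):
    m=(abs(L[...,1]-y0)<.04)&(abs(L[...,0])<.069)&(Z>.033)&(Z<.09)&(f.max(-1)<120)
    q=L[m]*1000; a=np.percentile(q,[1,99],axis=0); print(y0,"x",a[:,0].round(1),"y",a[:,1].round(1),"mid",a.mean(0).round(1),"ztop",np.percentile(Z[m],97).round(4))
w=(abs(L[...,0])<.09)&(abs(L[...,1])<.15)&(f.min(-1)>110)&(Z<.04)
print(np.percentile(L[w]*1000,[.5,1,99,99.5],axis=0).round(1))
E
```

```text
0.08 x [-48.8  67.5] y [ 53.4 108.3] mid [ 9.4 80.8] ztop 0.0696
0 x [-55.8  67.3] y [-26.4  25.8] mid [ 5.8 -0.3] ztop 0.0697
-0.08 x [-51.9  67.5] y [-106.3  -53.1] mid [  7.8 -79.7] ztop 0.0698
[[ -66.1 -129.2]
 [ -65.7 -128.9]
 [  66.1  127.6]
 [  66.6  128.2]]
```

```bash
cat >> h.py <<'E'
from scipy.spatial.transform import Rotation as Ro
def wrap(a): return (a+180)%360-180
def state(v=True):
    from rig import get_obs
    o=get_obs();R=Ro.from_quat(o["tool_rot"]).as_matrix()
    if v: print("t",round(o["time"],2),"tcp",o["tcp_pos"].round(4),"zyaw",round(np.degrees(np.arctan2(R[1,2],R[0,2])),2),"tilt",R[2,1].round(4),"q6",o["qpos"][5].round(3),"F",o["ft_force"].round(1),"w",round(o["gripper_width"],4))
    return o,R
def go(x,y,z,zyaw):
    o,R=state()
    d=R.T@(np.array([x,y,z])-o["tcp_pos"])/.25
    cur=np.degrees(np.arctan2(R[1,2],R[0,2]))
    print("d units",d.round(3),"spin units",round(-wrap(zyaw-cur)/30,3))
CO=np.array([.567,.1414]);CY=6.9
def cr(x,y):
    t=np.radians(CY); return CO+np.array([np.cos(t)*x-np.sin(t)*y,np.sin(t)*x+np.cos(t)*y])
E
python3 - <<'E'
from h import *
o,R=state();print(R.round(3))
c=dict(np.load("side0.npz"));P=cloud(c)
q=P[40:100,170:225].reshape(-1,3);q=q[(np.linalg.norm(q[:,:2]-o["tcp_pos"][:2],axis=1)<.09)&(q[:,2]>.1)];print(np.percentile(q[:,2],[0,1,3,5]),len(q))
print("groove",cr(0,.08),cr(0,-.04),cr(0,.04),cr(0,0))
for n,rc,ang in[("A",(616.5,-165.3),41.2),("B",(459,-176.9),57.5),("C",(437.4,-354),60.9)]: print(n,rc,ang)
# terminal dirs & pixels
c=dict(np.load("top0.npz"));P=cloud(c)
for n,(te,bk) in {"A":((392.5,181),(371,153)),"B":((378,232),(396,201)),"C":((428,217),(457.5,236))}.items():
    K=c["mtx"]
    pts=[]
    for u in(te,bk):
        r=c["T"][:3,:3]@np.array([(u[0]-K[0,2])/K[0,0],(u[1]-K[1,2])/K[1,1],1]);s=(.0275-c["T"][2,3])/r[2];pts.append(c["T"][:3,3]+s*r)
    d=pts[0]-pts[1];print(n,"term yaw",np.degrees(np.arctan2(d[1],d[0])).round(1),"mid",((pts[0]+pts[1])/2).round(3))
E
```

```text
t 0.15 tcp [0.2129 0.5335 0.2304] zyaw 158.24 tilt -1.0 q6 -0.151 F [-0.1  0.4  0.2] w 0.0852
[[ 0.371 -0.001 -0.929]
 [ 0.929 -0.002  0.371]
 [-0.002 -1.     0.   ]]
[0.23973409 0.24627902 0.25263826 0.25965543] 855
groove [0.55738905 0.22082059] [0.57180547 0.10168971] [0.56219453 0.18111029] [0.567  0.1414]
A (616.5, -165.3) 41.2
B (459, -176.9) 57.5
C (437.4, -354) 60.9
A term yaw -142.8 mid [ 0.622 -0.166  0.028]
B term yaw 149.4 mid [ 0.465 -0.182  0.028]
C term yaw 57.1 mid [ 0.433 -0.358  0.028]
```

```bash
python3 - <<'E'
from h import *
x,y=cr(0.001,.08); go(x,y,.17,186.9)
E
```

```text
t 0.15 tcp [0.2129 0.5335 0.2304] zyaw 158.24 tilt -1.0 q6 -0.151 F [-0.1  0.4  0.2] w 0.0852
d units [-0.648  0.242 -1.747] spin units -0.955
```

>>> play_rows([
  [1,-0.06,0,-0.16,-0.2],
  [1,-0.12,0,-0.33,-0.4],
  [1,-0.19,0,-0.5,-0.6],
  [1,-0.25,0,-0.67,-0.8],
  [1,-0.31,0,-0.84,-0.955],
  [1,-0.37,0,-1,-0.955],
])

```text
time: 0.9
tcp_pos: [0.4119, 0.3542, 0.231]
tool_rot: [-0.469, -0.529, 0.529, 0.469]
ft_force: [0.0, -0.0, 0.0]
gripper_width: 0.0858
```

```bash
python3 - <<'E'
from h import *
x,y=cr(0.001,.08); go(x,y,.2,186.9)
E
```

```text
t 0.9 tcp [0.4119 0.3542 0.231 ] zyaw -173.1 tilt -1.0 q6 -1.14 F [ 0. -0.  0.] w 0.0858
d units [-0.6    0.124 -0.518] spin units 0.0
```

>>> play_rows([
  [0.82,-0.2,0.04,-0.17,0],
  [0.82,-0.4,0.08,-0.35,0],
  [0.82,-0.6,0.124,-0.518,0],
  [0.82,-0.6,0.124,-0.518,0],
])

```text
time: 1.4
tcp_pos: [0.5594, 0.2188, 0.1988]
tool_rot: [-0.47, -0.527, 0.529, 0.47]
ft_force: [-0.7, 0.2, 0.3]
gripper_width: 0.0701
```

```bash
python3 - <<'E'
from h import *
from rig import capture
o,R=state()
c=capture("wrist");np.savez("w1.npz",**c)
cv2.imwrite("pics/w1.png",c["frame"][:,:,::-1])
x,y=cr(0.001,.08); go(x,y,.029,186.9)
E
```

```text
t 1.4 tcp [0.5594 0.2188 0.1988] zyaw -173.38 tilt -1.0 q6 -1.457 F [-0.7  0.2  0.3] w 0.0701
t 1.45 tcp [0.5593 0.219  0.1988] zyaw -173.35 tilt -1.0 q6 -1.457 F [ 0.  -0.9  0.6] w 0.0698
d units [0.009 0.679 0.002] spin units -0.008
```

View pics/w1.png

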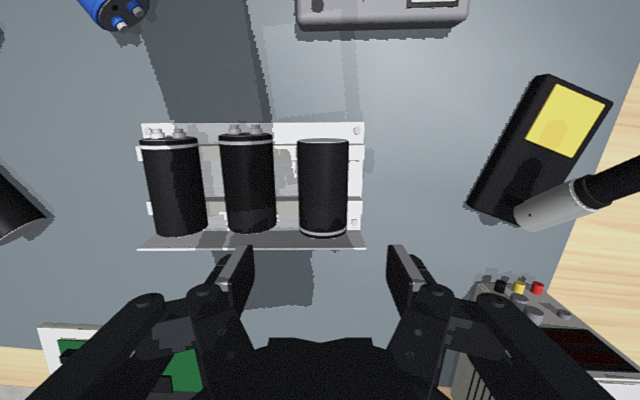

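```bash
cat >> h.py <<'E'
def wT(c,o):
    T=np.eye(4);T[:3,:3]=Ro.from_quat(o["tool_rot"]).as_matrix();T[:3,3]=o["tcp_pos"];return T@c["tool_from_camera"]
E
python3 - <<'E'
from h import *
c=dict(np.load("w1.npz"));o,_=state()
P=cloud(c,wT(c,o));Z=P[...,2];f=c["frame"].astype(int)
t=np.radians(CY);R=np.array([[np.cos(t),-np.sin(t)],[np.sin(t),np.cos(t)]])
L=(P[...,:2]-CO)@R; rows=np.arange(400)[:,None]*np.ones((1,640))
b=(rows<255)&(rows>110)
for y0 in(.08,0,-.08):
    m=b&(abs(L[...,1]-y0)<.02)&(abs(L[...,0])<.067)&(Z>.05)&(Z<.08)
    q=L[m]*1000; a=np.percentile(q,[.5,99.5],axis=0); 
    fit=np.polyfit(q[:,1]/1000,Z[m],2); print(y0,"x",a[:,0].round(1),"apex y",(-fit[1]/2/fit[0]*1000).round(1),"ztop",np.percentile(Z[m],95).round(4))
w=b&(abs(L[...,0])<.09)&(abs(L[...,1])<.15)&(f.min(-1)>110)&(Z<.06)
r=cv2.minAreaRect((P[w][:,:2]*1000).astype(np.float32));print(r)
print(np.percentile(L[w]*1000,[.5,1,99,99.5],axis=0).round(1))
E
```

```text
t 1.45 tcp [0.5593 0.219  0.1988] zyaw -173.35 tilt -1.0 q6 -1.457 F [ 0.  -0.9  0.6] w 0.0698
0.08 x [-47.3  52. ] apex y 79.6 ztop 0.0663
0 x [-53.9  46.1] apex y -0.4 ztop 0.0663
-0.08 x [-50.1  49.9] apex y -80.4 ztop 0.0663
((573.393798828125, 142.23594665527344), (165.5955047607422, 300.4894714355469), 6.661128997802734)
[[ -76.1 -149.3]
 [ -75.8 -148.6]
 [  76.7  148.6]
 [  81.8  149.3]]
```

>>> play_rows([
  [0.82,0.01,0.17,0,0],
  [0.82,0.01,0.34,0,0],
  [0.82,0.01,0.5,0,0],
  [0.82,0.01,0.6,0,0],
  [0.82,0.01,0.66,0,0],
  [0.82,0.01,0.68,0,0],
])

```text
time: 2.2
tcp_pos: [0.5565, 0.2252, 0.0298]
tool_rot: [-0.468, -0.529, 0.53, 0.469]
ft_force: [-0.2, -0.2, 0.5]
gripper_width: 0.0704
```

```bash
python3 - <<'E'
from h import *
x,y=cr(0.001,.08); go(x,y,.029,186.9)
E
```

```text
t 2.2 tcp [0.5565 0.2252 0.0298] zyaw -173.05 tilt -1.0 q6 -1.452 F [-0.2 -0.2  0.5] w 0.0704
d units [-0.018  0.003 -0.005] spin units 0.002
```

>>> play_rows([
  [0.82,-0.018,0,0,0],
  [0.82,-0.018,0,0,0],
  [0,-0.018,0,0,0],
  [0,-0.018,0,0,0],
  [0,-0.018,0,0,0],
  [0,-0.018,0,0,0],
  [0,-0.018,0,0,0],
])

```text
time: 3.08
tcp_pos: [0.5589, 0.2215, 0.0324]
tool_rot: [0.469, 0.53, -0.528, -0.469]
ft_force: [-2.2, 2.0, 6.2]
gripper_width: 0.0533
```

>>> play_rows([
  [0,0,-0.04,0,0],
  [0,0,-0.12,0,0],
  [0,0,-0.24,0,0],
  [0,0,-0.36,0,0],
  [0,0,-0.46,0,0],
  [0,0,-0.5,0,0],
  [0,0,-0.5,0,0],
])

```text
time: 3.95
tcp_pos: [0.5583, 0.22, 0.1563]
tool_rot: [0.47, 0.53, -0.529, -0.469]
ft_force: [-1.0, 0.2, -3.2]
gripper_width: 0.053
```

```bash
python3 - <<'E'
from h import *
from rig import capture
o,R=state()
c=capture("side")
cv2.imwrite("pics/s1.png",cv2.resize(c["frame"][90:250,230:430],None,fx=4,fy=3.7)[:,:,::-1])
E
```

```text
t 3.95 tcp [0.5583 0.22   0.1563] zyaw -173.12 tilt -1.0 q6 -1.459 F [-1.   0.2 -3.2] w 0.053
```

View pics/s1.png

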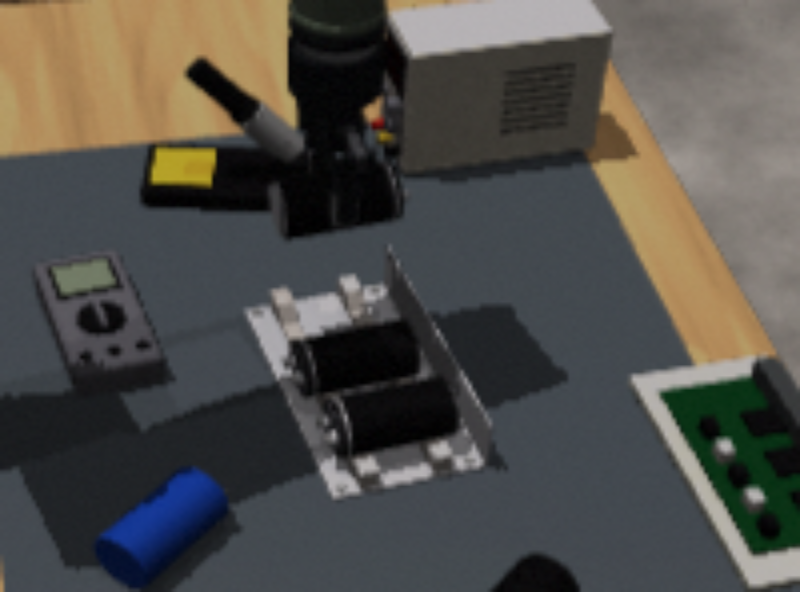

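>>> play_rows([
  [0,0,-0.05,0,0.25],
  [0,0,-0.05,0,0.6],
  [0,0,-0.05,0,0.95],
  [0,0,-0.05,0,1],
])

```text
time: 4.5
tcp_pos: [0.5567, 0.2197, 0.1659]
tool_rot: [-0.589, -0.389, 0.391, 0.59]
ft_force: [0.5, -0.9, -3.4]
gripper_width: 0.0529
```

>>> play_rows([
  [0,0,0,0,0.34],
  [0,0,0,0,0.68],
  [0,0,0,0,1],
])

```text
time: 4.88
tcp_pos: [0.5571, 0.2198, 0.1665]
tool_rot: [-0.671, -0.222, 0.224, 0.671]
ft_force: [-0.0, 1.1, -3.7]
gripper_width: 0.0529
```

>>> play_rows([
  [0,0,0,0,0.34],
  [0,0,0,0,0.68],
  [0,0,0,0,1],
])

```text
time: 5.25
tcp_pos: [0.5571, 0.2199, 0.1665]
tool_rot: [0.706, 0.041, -0.042, -0.706]
ft_force: [-0.2, 0.2, -3.4]
gripper_width: 0.053
```

>>> play_rows([
  [0,0,0,0,0.34],
  [0,0,0,0,0.68],
  [0,0,0,0,1],
])

```text
time: 5.62
tcp_pos: [0.5572, 0.2199, 0.1665]
tool_rot: [0.693, -0.143, 0.142, -0.692]
ft_force: [0.1, 0.3, -2.8]
gripper_width: 0.0527
```

>>> play_rows([
  [0,0,0,0,0.34],
  [0,0,0,0,0.68],
  [0,0,0,0,1],
])

```text
time: 6.0
tcp_pos: [0.5572, 0.2199, 0.1666]
tool_rot: [0.633, -0.318, 0.316, -0.632]
ft_force: [0.5, -0.3, -4.1]
gripper_width: 0.0531
```

>>> play_rows([
  [0,0,0,0,0.34],
  [0,0,0,0,0.68],
  [0,0,0,0,0.95],
  [0,0,0,0,1],
  [0,0,0,0,1],
])

```text
time: 6.62
tcp_pos: [0.5575, 0.22, 0.1672]
tool_rot: [0.53, -0.469, 0.468, -0.529]
ft_force: [0.3, -1.0, -4.2]
gripper_width: 0.053
```

```bash
python3 - <<'E'
from h import *
from rig import capture
o,R=state()
c=capture("wrist");np.savez("w2.npz",**c)
cv2.imwrite("pics/w2.png",c["frame"][:,:,::-1])
x,y=cr(0,.08); go(x,y,.034,6.9)
E
```

```text
t 6.62 tcp [0.5575 0.22   0.1672] zyaw 7.04 tilt -1.0 q6 1.679 F [ 0.3 -1.  -4.2] w 0.053
t 6.67 tcp [0.5577 0.22   0.1674] zyaw 7.02 tilt -1.0 q6 1.68 F [-0.2  0.1 -3. ] w 0.053
d units [-0.003  0.534 -0.   ] spin units 0.004
```

View pics/w2.png

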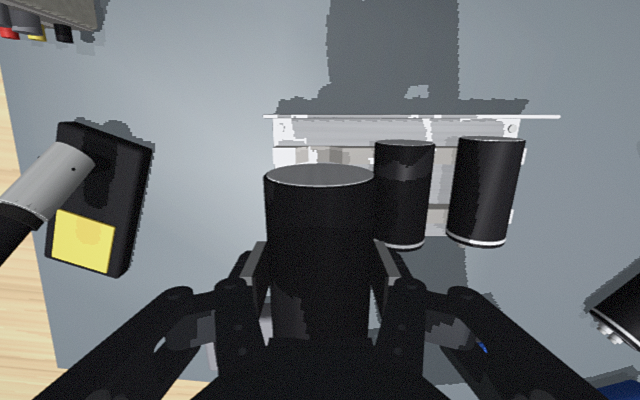

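```bash
cat >> h.py <<'E'
def held(c,o):
    P=cloud(c); 
E
sed -i '/^def held/,$d' h.py
cat >> h.py <<'E'
def held(c):
    # can held: points in tool frame near the grasp
    P=cloud(c,c["tool_from_camera"]); f=c["frame"].astype(int)
    m=(abs(P[...,0])<.02)&(abs(P[...,2])<.065)&(P[...,1]>-.055)&(P[...,1]<0.0)&(c["z_map"]>0)
    q=P[m]; top=np.polyfit(q[:,0],q[:,1],2)
    print("n",len(q),"z range",np.percentile(q[:,2],[1,99]).round(4),"top y",np.percentile(q[:,1],[2,5,10]).round(4))
    return q
E
python3 - <<'E'
from h import *
c=dict(np.load("w2.npz"));q=held(c)
e=q[q[:,2]>np.percentile(q[:,2],85)];print(np.percentile(e[:,2],[50,90,98]),e[:,1].min(),e[:,1].max())
E
```

```text
n 14662 z range [-0.029   0.0461] top y [-0.034  -0.0337 -0.0334]
[0.04581718 0.04610052 0.04622421] -0.03484768558657708 -3.8122899973624946e-05
```

>>> play_rows([
  [0,0,0.1,0.01,0],
  [0,0,0.22,0.01,0],
  [0,0,0.34,0.01,0],
  [0,0,0.43,0.01,0],
  [0,0,0.48,0.01,0],
  [0,0,0.51,0.01,0],
  [0,0,0.53,0.01,0],
  [0,0,0.54,0.01,0],
  [0,0,0.54,0.01,0],
])

```text
time: 7.8
tcp_pos: [0.561, 0.2209, 0.0336]
tool_rot: [-0.528, 0.469, -0.469, 0.53]
ft_force: [-0.3, 1.4, -2.6]
gripper_width: 0.0532
```

>>> play_rows([
  [0,0,0.006,0,0],
  [0,0,0.012,0,0],
  [0,0,0.012,0,0],
])

```text
time: 8.18
tcp_pos: [0.5615, 0.2218, 0.0324]
tool_rot: [-0.528, 0.469, -0.469, 0.53]
ft_force: [-3.9, 2.6, 7.3]
gripper_width: 0.0526
```

Seated. Release, back up.

>>> play_rows([
  [0.4,0,0,0,0],
  [0.82,0,0,0,0],
  [0.82,0,-0.01,0,0],
  [0.82,0,-0.05,0,0],
  [0.82,0,-0.2,0,0],
  [0.82,0,-0.4,0,0],
  [0.82,0,-0.6,0,0],
  [0.82,0,-0.6,0,0],
])

```text
time: 9.18
tcp_pos: [0.5646, 0.2212, 0.1868]
tool_rot: [-0.525, 0.466, -0.472, 0.533]
ft_force: [0.5, -0.2, 0.3]
gripper_width: 0.0701
```

```bash
cat >> h.py <<'E'
def cans(c,o,spots=((.08,.0663),(0,.0663),(-.08,.0663))):
    P=cloud(c,wT(c,o));Z=P[...,2]
    t=np.radians(CY);R=np.array([[np.cos(t),-np.sin(t)],[np.sin(t),np.cos(t)]])
    L=(P[...,:2]-CO)@R
    for y0,zt in spots:
        m=(abs(L[...,1]-y0)<.02)&(abs(L[...,0])<.066)&(Z>zt-.012)&(Z<zt+.012)&(c["z_map"]>.1)
        q=L[m]*1000
        if len(q)<50: print(y0,"few",len(q)); continue
        a=np.percentile(q,[.5,99.5],axis=0)
        A=np.c_[q[:,0],q[:,1],q[:,1]**2,q[:,0]*q[:,1],np.ones(len(q))]
        k=np.linalg.lstsq(A,Z[m]*1000,rcond=None)[0]
        print(y0,"x",a[:,0].round(1),"apex y",(-k[1]/2/k[2]).round(1),"axis deg",np.degrees(-k[3]/2/k[2]).round(1),"ztop",np.percentile(Z[m],95).round(4),len(q))
E
python3 - <<'E'
from h import *
from rig import capture
o,R=state()
c=capture("wrist");np.savez("w3.npz",**c)
cv2.imwrite("pics/w3.png",c["frame"][:,:,::-1]); cans(c,o)
go(.6203,-.162,.19,41.2)
E
```

```text
t 9.18 tcp [0.5646 0.2212 0.1868] zyaw 6.88 tilt -0.9999 q6 1.682 F [ 0.5 -0.2  0.3] w 0.0701
0.08 x [-49.4  50.2] apex y 80.0 axis deg -0.0 ztop 0.0663 3991
0 x [-51.6  47.3] apex y 0.1 axis deg 0.0 ztop 0.0663 3870
-0.08 x [-48.5  51.1] apex y -79.9 axis deg 0.1 ztop 0.0664 4013
t 9.22 tcp [0.5625 0.2207 0.1835] zyaw 6.88 tilt -1.0 q6 1.682 F [ 0.   0.7 -0.7] w 0.0698
d units [ 1.547 -0.027  0.046] spin units -1.144
```

View pics/w3.png

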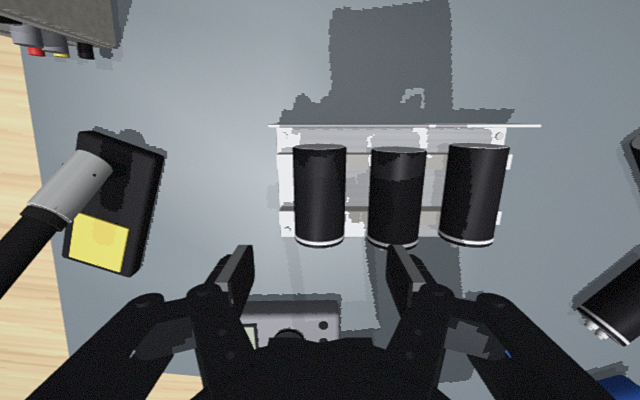

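>>> play_rows([
  [1,0.12,-0.02,0.01,-0.25],
  [1,0.28,-0.02,0.01,-0.5],
  [1,0.46,-0.03,0.02,-0.75],
  [1,0.64,-0.03,0.03,-1],
  [1,0.82,-0.03,0.03,-1],
  [1,1,-0.03,0.03,-1],
])

```text
time: 9.98
tcp_pos: [0.5965, -0.0283, 0.1853]
tool_rot: [0.633, -0.317, 0.315, -0.632]
ft_force: [1.0, -0.2, 0.7]
gripper_width: 0.0853
```

```bash
python3 - <<'E'
from h import *
go(.6203,-.162,.19,41.2)
E
```

```text
t 9.97 tcp [ 0.5965 -0.0283  0.1853] zyaw 36.89 tilt -1.0 q6 0.735 F [ 1.  -0.2  0.7] w 0.0853
d units [ 0.485 -0.019 -0.245] spin units -0.144
```

>>> play_rows([
  [1,0.15,-0.02,-0.07,-0.144],
  [1,0.3,-0.02,-0.15,-0.144],
  [1,0.43,-0.02,-0.22,-0.144],
  [1,0.485,-0.02,-0.245,-0.144],
  [1,0.485,-0.02,-0.245,-0.144],
])

```text
time: 10.6
tcp_pos: [0.621, -0.1608, 0.191]
tool_rot: [-0.644, 0.293, -0.292, 0.644]
ft_force: [0.0, -0.2, -0.5]
gripper_width: 0.0856
```

```bash
cat >> h.py <<'E'
def loose(c,o,x,y,yaw):
    "refine a lying can near x,y with axis yaw: returns centre of body top strip"
    P=cloud(c,wT(c,o));Z=P[...,2];t=np.radians(yaw);R=np.array([[np.cos(t),-np.sin(t)],[np.sin(t),np.cos(t)]])
    L=(P[...,:2]-np.array([x,y]))@R
    m=(abs(L[...,1])<.02)&(abs(L[...,0])<.08)&(Z>.043)&(Z<.065)
    q=L[m];a=np.percentile(q,[.5,99.5],axis=0)
    A=np.c_[q[:,0],q[:,1],q[:,1]**2,q[:,0]*q[:,1],np.ones(len(q))]*1
    k=np.linalg.lstsq(A,Z[m],rcond=None)[0]
    y0=-k[1]/2/k[2]; print("x range",a[:,0].round(4),"apex",y0.round(4),"axis corr deg",np.degrees(-k[3]/2/k[2]).round(2),"ztop",np.percentile(Z[m],95).round(4))
    print("centre",(np.array([x,y])+R@np.array([a[:,0].mean(),y0])).round(4))
E
python3 - <<'E'
from h import *
from rig import capture
o,R=state()
c=capture("wrist");np.savez("w4.npz",**c)
cv2.imwrite("pics/w4.png",c["frame"][:,:,::-1]); loose(c,o,.6203,-.162,41.2)
go(.6203,-.162,.02,41.2)
E
```

```text
t 10.6 tcp [ 0.621  -0.1608  0.191 ] zyaw 41.13 tilt -1.0 q6 0.464 F [ 0.  -0.2 -0.5] w 0.0856
x range [-0.0485  0.051 ] apex -0.0029 axis corr deg 0.53 ztop 0.0541
centre [ 0.6231 -0.1633]
t 10.65 tcp [ 0.621  -0.1598  0.1913] zyaw 41.2 tilt -1.0 q6 0.464 F [-0.4 -0.1  0.9] w 0.0851
d units [ 0.006  0.685 -0.008] spin units 0.0
```

View pics/w4.png

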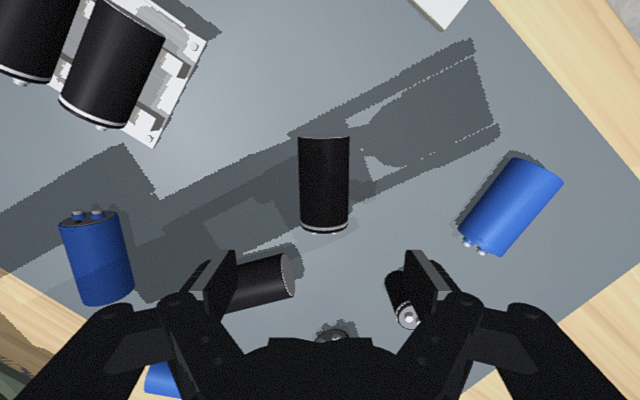

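```bash
python3 - <<'E'
from h import *
go(.6231,-.1633,.0145,41.6)
E
```

```text
t 10.65 tcp [ 0.621  -0.1598  0.1913] zyaw 41.2 tilt -1.0 q6 0.464 F [-0.4 -0.1  0.9] w 0.0851
d units [ 0.018  0.707 -0.003] spin units -0.013
```

>>> play_rows([
  [1,0.012,0.17,-0.003,0],
  [1,0.012,0.34,-0.003,0],
  [1,0.012,0.5,-0.003,0],
  [1,0.012,0.62,-0.003,0],
  [1,0.012,0.68,-0.003,0],
  [1,0.012,0.7,-0.003,0],
  [1,0.012,0.7,-0.003,0],
])

```text
time: 11.52
tcp_pos: [0.6238, -0.1632, 0.0182]
tool_rot: [-0.644, 0.291, -0.292, 0.644]
ft_force: [0.6, 0.5, 0.2]
gripper_width: 0.0857
```

```bash
python3 - <<'E'
from h import *
go(.6231,-.1633,.0145,41.6)
E
```

```text
t 11.53 tcp [ 0.6238 -0.1632  0.0182] zyaw 41.24 tilt -1.0 q6 0.461 F [0.6 0.5 0.2] w 0.0857
d units [-0.002  0.015 -0.002] spin units -0.012
```

>>> play_rows([
  [0.5,0,0.012,0,0],
  [0,0,0.012,0,0],
  [0,0,0.012,0,0],
  [0,0,0.012,0,0],
  [0,0,0.012,0,0],
  [0,0,0.012,0,0],
])

```text
time: 12.28
tcp_pos: [0.624, -0.1639, 0.0157]
tool_rot: [-0.644, 0.291, -0.293, 0.644]
ft_force: [-0.2, -0.1, 6.8]
gripper_width: 0.0532
```

>>> play_rows([
  [0,0,-0.05,0,0],
  [0,0,-0.15,0,0],
  [0,0,-0.3,0,0],
  [0,0,-0.45,0,0],
  [0,0,-0.6,0,0],
  [0,0,-0.65,0,0],
  [0,0,-0.65,0,0],
])

```text
time: 13.15
tcp_pos: [0.6229, -0.1634, 0.1768]
tool_rot: [0.644, -0.292, 0.292, -0.644]
ft_force: [-0.4, 0.6, -3.3]
gripper_width: 0.0532
```

```bash
python3 - <<'E'
from h import *
from rig import capture
o,R=state()
c=capture("wrist");np.savez("w5.npz",**c);held(c)
x,y=cr(0,.04);go(x,y,.18,6.9)
E
```

```text
t 13.15 tcp [ 0.6229 -0.1634  0.1768] zyaw 41.21 tilt -1.0 q6 0.461 F [-0.4  0.6 -3.3] w 0.0532
n 16041 z range [-0.0249  0.05  ] top y [-0.0385 -0.0382 -0.0379]
t 13.2 tcp [ 0.622  -0.163   0.1752] zyaw 41.21 tilt -1.0 q6 0.461 F [-0.1  0.5 -4.5] w 0.053
d units [-1.193 -0.017  0.727] spin units 1.144
```

>>> play_rows([
  [0,-0.08,-0.02,0.05,0.15],
  [0,-0.22,-0.02,0.13,0.4],
  [0,-0.38,-0.02,0.23,0.65],
  [0,-0.54,-0.02,0.33,0.9],
  [0,-0.7,-0.02,0.43,1],
  [0,-0.85,-0.02,0.53,1],
  [0,-0.95,-0.02,0.6,1],
  [0,-0.95,-0.02,0.6,1],
])

```text
time: 14.2
tcp_pos: [0.577, 0.1163, 0.1788]
tool_rot: [0.548, -0.449, 0.446, -0.546]
ft_force: [-0.4, -0.5, -2.7]
gripper_width: 0.0532
```

```bash
python3 - <<'E'
from h import *
x,y=cr(0,.04);go(x,y,.15,6.9)
E
```

```text
t 14.2 tcp [0.577  0.1163 0.1788] zyaw 11.42 tilt -1.0 q6 1.423 F [-0.4 -0.5 -2.7] w 0.0532
d units [-0.266  0.116 -0.006] spin units 0.151
```

>>> play_rows([
  [0,-0.1,0,0,0.15],
  [0,-0.2,0.03,-0.006,0.15],
  [0,-0.26,0.08,-0.006,0.15],
  [0,-0.266,0.116,-0.006,0.15],
  [0,-0.266,0.116,-0.006,0.15],
  [0,-0.266,0.116,-0.006,0.15],
])

```text
time: 14.95
tcp_pos: [0.5654, 0.1781, 0.1528]
tool_rot: [0.528, -0.47, 0.47, -0.528]
ft_force: [0.6, 0.7, -2.2]
gripper_width: 0.0531
```

```bash
python3 - <<'E'
from h import *
x,y=cr(0,.04);go(x,y,.0675,6.9)
E
```

```text
t 14.95 tcp [0.5654 0.1781 0.1528] zyaw 6.65 tilt -1.0 q6 1.614 F [ 0.6  0.7 -2.2] w 0.0531
d units [-0.014  0.341 -0.012] spin units -0.008
```

>>> play_rows([
  [0,-0.01,0.08,-0.012,0],
  [0,-0.01,0.18,-0.012,0],
  [0,-0.01,0.26,-0.012,0],
  [0,-0.01,0.29,-0.012,0],
  [0,-0.01,0.29,-0.012,0],
])

```text
time: 15.58
tcp_pos: [0.562, 0.1808, 0.0804]
tool_rot: [0.528, -0.47, 0.47, -0.528]
ft_force: [-0.6, -0.1, -2.4]
gripper_width: 0.053
```

```bash
python3 - <<'E'
from h import *
x,y=cr(0,.04);go(x,y,.0675,6.9)
E
```

```text
t 15.57 tcp [0.562  0.1808 0.0804] zyaw 6.68 tilt -1.0 q6 1.619 F [-0.6 -0.1 -2.4] w 0.053
d units [-0.001  0.052  0.001] spin units -0.007
```

>>> play_rows([
  [0,0,0.02,0,0],
  [0,0,0.035,0,0],
  [0,0,0.046,0,0],
  [0,0,0.054,0,0],
  [0,0,0.054,0,0],
  [0,0,0.054,0,0],
])

```text
time: 16.32
tcp_pos: [0.5618, 0.1812, 0.0669]
tool_rot: [-0.528, 0.47, -0.47, 0.528]
ft_force: [-0.2, -0.3, -2.6]
gripper_width: 0.0535
```

>>> play_rows([
  [0,0,0.006,0,0],
  [0,0,0.01,0,0],
  [0,0,0.01,0,0],
])

```text
time: 16.7
tcp_pos: [0.5622, 0.1815, 0.0657]
tool_rot: [-0.528, 0.47, -0.47, 0.529]
ft_force: [-3.7, 0.8, 6.1]
gripper_width: 0.0532
```

>>> play_rows([
  [0.66,0,0,0,0],
  [0.72,0,-0.004,0,0],
  [0.76,0,-0.01,0,0],
  [0.8,0,-0.05,0,0],
  [0.82,0,-0.2,0,0],
  [0.82,0,-0.4,0,0],
  [0.82,0,-0.5,0,0],
  [0.82,0,-0.5,0,0],
])

```text
time: 17.7
tcp_pos: [0.564, 0.1815, 0.193]
tool_rot: [-0.526, 0.468, -0.472, 0.53]
ft_force: [0.5, 0.2, 0.3]
gripper_width: 0.0703
```

```bash
python3 - <<'E'
from h import *
from rig import capture
o,R=state()
c=capture("wrist");np.savez("w6.npz",**c)
cv2.imwrite("pics/w6.png",c["frame"][:,:,::-1]); cans(c,o,((.08,.0663),(0,.0663),(-.08,.0663),(.04,.104)))
go(.435,-.3584,.19,60.9)
E
```

```text
t 17.7 tcp [0.564  0.1815 0.193 ] zyaw 6.71 tilt -1.0 q6 1.619 F [0.5 0.2 0.3] w 0.0703
0.08 x [-49.1  50.2] apex y 79.6 axis deg -0.2 ztop 0.0665 2987
0 x [-52.1  47.3] apex y 0.5 axis deg 0.6 ztop 0.0665 2956
-0.08 x [-48.2  51.1] apex y -80.0 axis deg 0.3 ztop 0.0663 3909
0.04 x [-49.3  50. ] apex y 39.9 axis deg 0.0 ztop 0.104 5061
t 17.75 tcp [0.5624 0.1813 0.1905] zyaw 6.71 tilt -1.0 q6 1.619 F [-1.  -0.1 -0.5] w 0.0698
d units [ 2.084 -0.    -0.758] spin units -1.806
```

View pics/w6.png

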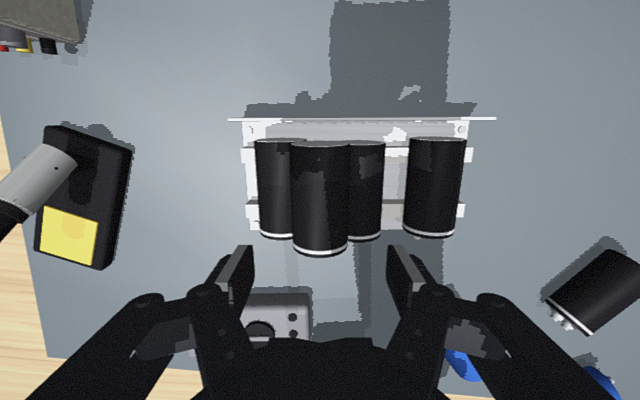

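>>> play_rows([
  [1,0.12,0,-0.04,-0.3],
  [1,0.28,0,-0.1,-0.6],
  [1,0.46,0,-0.17,-1],
  [1,0.64,0,-0.23,-1],
  [1,0.82,0,-0.3,-1],
  [1,1,0,-0.36,-1],
])

```text
time: 18.5
tcp_pos: [0.4994, -0.0785, 0.1869]
tool_rot: [0.632, -0.319, 0.316, -0.632]
ft_force: [0.5, -0.4, 0.6]
gripper_width: 0.0854
```

```bash
python3 - <<'E'
from h import *
go(.435,-.3584,.19,60.9)
E
```

```text
t 18.5 tcp [ 0.4994 -0.0785  0.1869] zyaw 36.72 tilt -1.0 q6 0.603 F [ 0.5 -0.4  0.6] w 0.0854
d units [ 0.743 -0.013 -0.876] spin units -0.806
```

>>> play_rows([
  [1,0.13,-0.01,-0.16,-0.27],
  [1,0.27,-0.01,-0.32,-0.54],
  [1,0.41,-0.01,-0.48,-0.8],
  [1,0.54,-0.01,-0.63,-0.8],
  [1,0.66,-0.01,-0.77,-0.8],
  [1,0.735,-0.01,-0.86,-0.8],
  [1,0.735,-0.01,-0.86,-0.8],
])

```text
time: 19.38
tcp_pos: [0.4373, -0.3544, 0.1894]
tool_rot: [-0.683, 0.181, -0.179, 0.685]
ft_force: [-0.2, 1.6, -0.1]
gripper_width: 0.085
```

```bash
python3 - <<'E'
from h import *
from rig import capture
o,R=state()
c=capture("wrist");np.savez("w7.npz",**c)
cv2.imwrite("pics/w7.png",c["frame"][:,:,::-1]); loose(c,o,.435,-.3584,60.9)
go(.435,-.3584,.0145,60.9)
E
```

```text
t 19.38 tcp [ 0.4373 -0.3544  0.1894] zyaw 60.51 tilt -1.0 q6 -0.32 F [-0.2  1.6 -0.1] w 0.085
x range [-0.049   0.0507] apex -0.0023 axis corr deg 0.01 ztop 0.0541
centre [ 0.4375 -0.3588]
t 19.43 tcp [ 0.4378 -0.353   0.1895] zyaw 60.6 tilt -1.0 q6 -0.32 F [0.3 0.4 0. ] w 0.0854
d units [ 0.004  0.7   -0.026] spin units -0.01
```

View pics/w7.png

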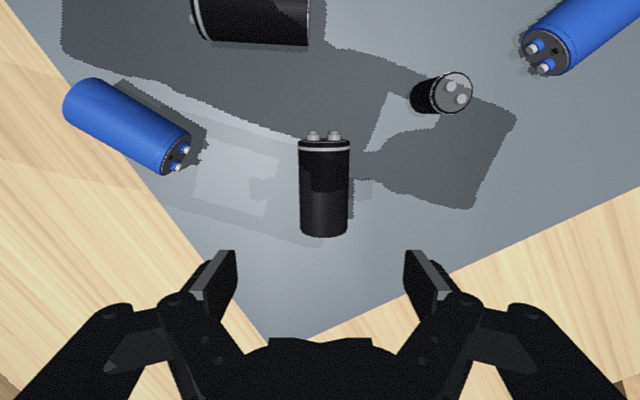

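```bash
python3 - <<'E'
from h import *
go(.4375,-.3588,.0145,60.9)
E
```

```text
t 19.43 tcp [ 0.4378 -0.353   0.1895] zyaw 60.6 tilt -1.0 q6 -0.32 F [0.3 0.4 0. ] w 0.0854
d units [ 0.013  0.7   -0.022] spin units -0.01
```

>>> play_rows([
  [1,0.012,0.17,-0.02,-0.01],
  [1,0.012,0.34,-0.02,-0.01],
  [1,0.012,0.5,-0.02,-0.01],
  [1,0.012,0.62,-0.02,-0.01],
  [1,0.012,0.68,-0.02,-0.01],
  [1,0.012,0.7,-0.02,-0.01],
  [1,0.012,0.7,-0.02,-0.01],
])

```text
time: 20.3
tcp_pos: [0.4397, -0.3594, 0.0174]
tool_rot: [0.685, -0.177, 0.177, -0.684]
ft_force: [-0.4, -1.1, -0.3]
gripper_width: 0.0852
```

```bash
python3 - <<'E'
from h import *
go(.4375,-.3588,.0145,60.9)
E
```

```text
t 20.3 tcp [ 0.4397 -0.3594  0.0174] zyaw 61.04 tilt -1.0 q6 -0.332 F [-0.4 -1.1 -0.3] w 0.0852
d units [-0.009  0.012 -0.002] spin units 0.005
```

>>> play_rows([
  [0.5,-0.009,0.01,0,0],
  [0,-0.009,0.01,0,0],
  [0,-0.009,0.01,0,0],
  [0,-0.009,0.01,0,0],
  [0,-0.009,0.01,0,0],
  [0,-0.009,0.01,0,0],
])

```text
time: 21.05
tcp_pos: [0.4378, -0.3589, 0.0156]
tool_rot: [0.685, -0.176, 0.178, -0.684]
ft_force: [-0.1, 1.1, 6.1]
gripper_width: 0.0532
```

>>> play_rows([
  [0,0,-0.05,0,0],
  [0,0,-0.15,0,0],
  [0,0,-0.3,0,0],
  [0,0,-0.45,0,0],
  [0,0,-0.6,0,0],
  [0,0,-0.7,0,0],
  [0,0,-0.7,0,0],
])

```text
time: 21.92
tcp_pos: [0.4381, -0.3593, 0.1916]
tool_rot: [0.686, -0.176, 0.178, -0.684]
ft_force: [0.5, -0.7, -3.6]
gripper_width: 0.0533
```

```bash
python3 - <<'E'
from h import *
from rig import capture
o,R=state()
c=capture("wrist");np.savez("w8.npz",**c);q=held(c)
h=np.histogram(q[:,2],bins=np.arange(.03,.066,.002));print(h)
x,y=cr(0,-.04);go(x,y,.19,186.9)
E
```

```text
t 21.93 tcp [ 0.4381 -0.3593  0.1916] zyaw 61.01 tilt -1.0 q6 -0.334 F [ 0.5 -0.7 -3.6] w 0.0533
n 16797 z range [-0.0246  0.0579] top y [-0.0385 -0.0382 -0.0379]
(array([ 425,  449,  444,  483,  449,  439,  491,  515,  506, 1469,  334,
        268,  270,  180,  155,    0,    0]), array([0.03 , 0.032, 0.034, 0.036, 0.038, 0.04 , 0.042, 0.044, 0.046,
       0.048, 0.05 , 0.052, 0.054, 0.056, 0.058, 0.06 , 0.062, 0.064]))
t 21.98 tcp [ 0.4371 -0.3582  0.1895] zyaw 61.01 tilt -1.0 q6 -0.334 F [-0.1  0.2 -4.3] w 0.0529
d units [-0.42  -0.003  1.87 ] spin units -4.196
```

>>> play_rows([
  [0,-0.03,0,0.1,-0.2],
  [0,-0.06,0,0.25,-0.5],
  [0,-0.1,0,0.44,-0.8],
  [0,-0.14,0,0.63,-1],
  [0,-0.18,0,0.82,-1],
  [0,-0.22,0,1,-1],
])

```text
time: 22.72
tcp_pos: [0.5088, -0.1107, 0.1866]
tool_rot: [-0.706, -0.005, 0.008, 0.708]
ft_force: [-0.0, -0.8, -2.7]
gripper_width: 0.0534
```

```bash
python3 - <<'E'
from h import *
x,y=cr(0,-.04);go(x,y,.19,186.9)
E
```

```text
t 22.73 tcp [ 0.5088 -0.1107  0.1866] zyaw 91.01 tilt -1.0 q6 -0.398 F [-0.  -0.8 -2.7] w 0.0534
d units [ 0.267 -0.013  0.845] spin units -3.196
```

>>> play_rows([
  [0,0.06,-0.01,0.18,-0.34],
  [0,0.12,-0.01,0.37,-0.68],
  [0,0.18,-0.01,0.55,-1],
  [0,0.23,-0.01,0.7,-1],
  [0,0.26,-0.01,0.82,-1],
])

```text
time: 23.35
tcp_pos: [0.5701, 0.0949, 0.1887]
tool_rot: [-0.681, -0.188, 0.191, 0.682]
ft_force: [0.9, -1.2, -4.1]
gripper_width: 0.0532
```

>>> play_rows([
  [0,0,0,0,-0.34],
  [0,0,0,0,-0.68],
  [0,0,0,0,-1],
])

```text
time: 23.72
tcp_pos: [0.5696, 0.0934, 0.1886]
tool_rot: [-0.607, -0.359, 0.363, 0.609]
ft_force: [0.4, 0.1, -3.8]
gripper_width: 0.053
```

>>> play_rows([
  [0,0,0,0,-0.34],
  [0,0,0,0,-0.68],
  [0,0,0,0,-1],
  [0,0,0,0,-1],
])

```text
time: 24.22
tcp_pos: [0.5699, 0.0932, 0.1891]
tool_rot: [-0.495, -0.503, 0.505, 0.497]
ft_force: [-0.4, 0.6, -3.7]
gripper_width: 0.053
```

```bash
python3 - <<'E'
from h import *
x,y=cr(0,-.04);go(x,y,.12,186.9)
E
```

```text
t 24.23 tcp [0.5699 0.0932 0.1891] zyaw -179.11 tilt -1.0 q6 -1.574 F [-0.4  0.6 -3.7] w 0.053
d units [ 0.034  0.276 -0.009] spin units -0.2
```

>>> play_rows([
  [0,0.034,0.03,-0.009,-0.2],
  [0,0.034,0.1,-0.009,-0.2],
  [0,0.034,0.2,-0.009,-0.2],
  [0,0.034,0.26,-0.009,-0.2],
  [0,0.034,0.276,-0.009,-0.2],
  [0,0.034,0.276,-0.009,-0.2],
])

```text
time: 24.98
tcp_pos: [0.5738, 0.1016, 0.1227]
tool_rot: [-0.469, -0.529, 0.53, 0.469]
ft_force: [-0.2, -0.4, -3.1]
gripper_width: 0.0531
```

```bash
python3 - <<'E'
from h import *
x,y=cr(0,-.04);go(x,y,.067,186.9)
E
```

```text
t 24.98 tcp [0.5738 0.1016 0.1227] zyaw -173.04 tilt -1.0 q6 -1.665 F [-0.2 -0.4 -3.1] w 0.0531
d units [0.001 0.223 0.008] spin units 0.002
```

>>> play_rows([
  [0,0,0.06,0,0],
  [0,0,0.12,0,0],
  [0,0,0.16,0,0],
  [0,0,0.185,0,0],
  [0,0,0.2,0,0],
  [0,0,0.208,0,0],
  [0,0,0.208,0,0],
])

```text
time: 25.85
tcp_pos: [0.574, 0.1018, 0.071]
tool_rot: [0.469, 0.53, -0.53, -0.468]
ft_force: [0.4, 0.7, -3.8]
gripper_width: 0.0531
```

```bash
python3 - <<'E'
from h import *
x,y=cr(0,-.04);go(x,y,.067,186.9)
E
```

```text
t 25.85 tcp [0.574  0.1018 0.071 ] zyaw -172.99 tilt -1.0 q6 -1.666 F [ 0.4  0.7 -3.8] w 0.0531
d units [0.001 0.016 0.009] spin units 0.004
```

>>> play_rows([
  [0,0,0.008,0.006,0],
  [0,0,0.016,0.006,0],
  [0,0,0.021,0.006,0],
  [0,0,0.025,0.006,0],
  [0,0,0.025,0.006,0],
])

```text
time: 26.48
tcp_pos: [0.5726, 0.1022, 0.0656]
tool_rot: [0.468, 0.53, -0.529, -0.468]
ft_force: [-3.4, 2.2, 5.0]
gripper_width: 0.053
```

>>> play_rows([
  [0.66,0,0,0,0],
  [0.72,0,-0.004,0,0],
  [0.76,0,-0.01,0,0],
  [0.8,0,-0.05,0,0],
  [0.82,0,-0.2,0,0],
  [0.82,0,-0.4,0,0],
  [0.82,0,-0.5,0,0],
  [0.82,0,-0.5,0,0],
])

```text
time: 27.48
tcp_pos: [0.5746, 0.1016, 0.1932]
tool_rot: [0.47, 0.531, -0.528, -0.467]
ft_force: [0.6, -1.1, 0.1]
gripper_width: 0.0698
```

```bash
python3 - <<'E'
from h import *
from rig import capture
o,R=state()
c=capture("wrist");np.savez("w9.npz",**c)
cv2.imwrite("pics/w9.png",c["frame"][:,:,::-1]); cans(c,o,((.08,.0663),(0,.0663),(-.08,.0663),(.04,.104),(-.04,.104)))
go(.4632,-.1796,.19,147.5)
E
```

```text
t 27.48 tcp [0.5746 0.1016 0.1932] zyaw -172.99 tilt -1.0 q6 -1.666 F [ 0.6 -1.1  0.1] w 0.0698
0.08 x [-51.1  49. ] apex y 78.4 axis deg -0.4 ztop 0.0664 2240
0 x [-54.   46.1] apex y 3.5 axis deg 0.8 ztop 0.0696 2827
-0.08 x [-50.3  49.7] apex y -80.1 axis deg -0.1 ztop 0.0664 2967
0.04 x [-51.2  47.9] apex y 39.4 axis deg 0.1 ztop 0.1039 4940
-0.04 x [-51.6  48. ] apex y -40.6 axis deg -0.0 ztop 0.1039 5128
t 27.52 tcp [0.5729 0.1015 0.1907] zyaw -172.99 tilt -1.0 q6 -1.666 F [ 0.2  0.9 -0.6] w 0.07
d units [-1.063  0.002  0.573] spin units 1.317
```

View pics/w9.png

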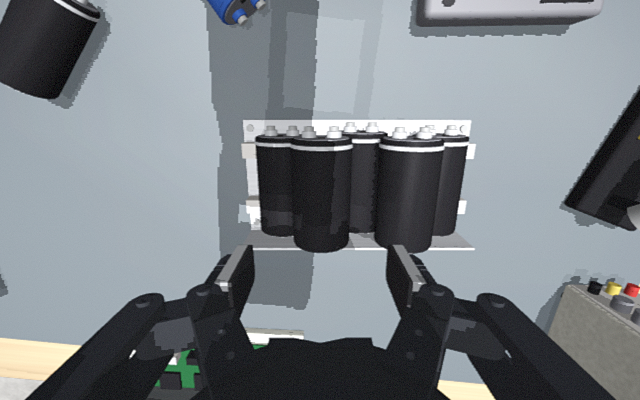

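Five cans are in place with terminals to the front. Now the last one, the black can at top-image pixel (387,216).

>>> play_rows([
  [1,-0.12,0,0.06,0.3],
  [1,-0.28,0,0.15,0.6],
  [1,-0.45,0,0.25,1],
  [1,-0.63,0,0.34,1],
  [1,-0.8,0,0.43,1],
  [1,-0.95,0,0.51,1],
  [1,-1,0,0.55,1],
  [1,-1,0,0.55,1],
])

```text
time: 28.52
tcp_pos: [0.4653, -0.1631, 0.1882]
tool_rot: [-0.589, -0.39, 0.39, 0.591]
ft_force: [0.4, -0.4, -0.7]
gripper_width: 0.0855
```

```bash
python3 - <<'E'
from h import *
from rig import capture
o,R=state()
c=capture("wrist");np.savez("w10.npz",**c)
cv2.imwrite("pics/w10.png",c["frame"][:,:,::-1]); loose(c,o,.4632,-.1796,147.5)
go(.4632,-.1796,.0145,147.5)
E
```

```text
t 28.52 tcp [ 0.4653 -0.1631  0.1882] zyaw 156.9 tilt -1.0 q6 -1.681 F [ 0.4 -0.4 -0.7] w 0.0855
x range [-0.0511  0.0487] apex 0.0003 axis corr deg 0.02 ztop 0.054
centre [ 0.4641 -0.1805]
t 28.57 tcp [ 0.4658 -0.1625  0.1885] zyaw 156.98 tilt -1.0 q6 -1.681 F [ 0.8 -0.6 -0.8] w 0.0854
d units [-0.068  0.696 -0.018] spin units 0.316
```

View pics/w10.png

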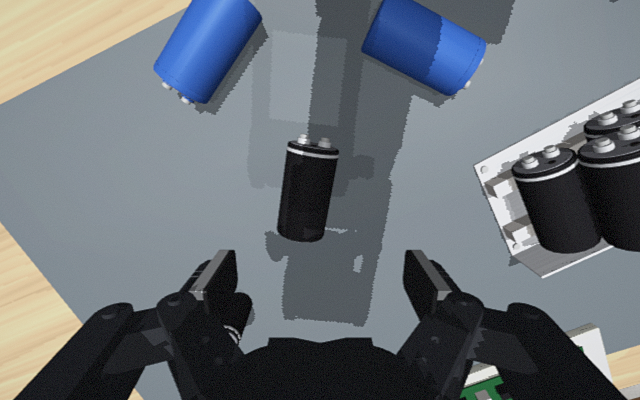

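>>> play_rows([
  [1,-0.03,0.05,-0.02,0.2],
  [1,-0.07,0.12,-0.022,0.316],
  [1,-0.07,0.25,-0.022,0.316],
  [1,-0.07,0.4,-0.022,0.316],
  [1,-0.07,0.53,-0.022,0.316],
  [1,-0.07,0.63,-0.022,0.316],
  [1,-0.07,0.68,-0.022,0.316],
  [1,-0.07,0.69,-0.022,0.316],
  [1,-0.07,0.69,-0.022,0.316],
])

```text
time: 29.7
tcp_pos: [0.4654, -0.1816, 0.0177]
tool_rot: [0.62, 0.341, -0.34, -0.619]
ft_force: [-0.7, 0.5, 0.1]
gripper_width: 0.0854
```

```bash
python3 - <<'E'
from h import *
go(.4641,-.1805,.0145,147.5)
E
```

```text
t 29.7 tcp [ 0.4654 -0.1816  0.0177] zyaw 147.57 tilt -1.0 q6 -1.55 F [-0.7  0.5  0.1] w 0.0854
d units [0.001 0.013 0.007] spin units 0.002
```

>>> play_rows([
  [0.5,0,0.01,0.006,0],
  [0,0,0.01,0.006,0],
  [0,0,0.01,0.006,0],
  [0,0,0.01,0.006,0],
  [0,0,0.01,0.006,0],
  [0,0,0.01,0.006,0],
])

```text
time: 30.45
tcp_pos: [0.4639, -0.181, 0.0156]
tool_rot: [0.62, 0.341, -0.34, -0.62]
ft_force: [-0.6, 1.9, 4.6]
gripper_width: 0.0533
```

>>> play_rows([
  [0,0,-0.05,0,0],
  [0,0,-0.15,0,0],
  [0,0,-0.3,0,0],
  [0,0,-0.45,0,0],
  [0,0,-0.6,0,0],
  [0,0,-0.72,0,0],
  [0,0,-0.72,0,0],
])

```text
time: 31.32
tcp_pos: [0.4648, -0.1819, 0.1974]
tool_rot: [0.622, 0.341, -0.339, -0.618]
ft_force: [-0.1, -0.3, -2.4]
gripper_width: 0.0534
```

```bash
python3 - <<'E'
from h import *
from rig import capture
o,R=state()
c=capture("wrist");np.savez("w11.npz",**c);q=held(c)
h=np.histogram(q[:,2],bins=np.arange(.03,.066,.002));print(h[0])
x,y=cr(0,0);go(x,y,.195,186.9)
E
```

```text
t 31.32 tcp [ 0.4648 -0.1819  0.1974] zyaw 147.52 tilt -1.0 q6 -1.55 F [-0.1 -0.3 -2.4] w 0.0534
n 16363 z range [-0.0228  0.058 ] top y [-0.0386 -0.0383 -0.0379]
[ 435  447  439  439  461  446  465  504  516 1523  331  248  286  178
  163    0    0]
t 31.38 tcp [ 0.4634 -0.1811  0.1951] zyaw 147.52 tilt -1.0 q6 -1.55 F [-0.2 -0.  -3.5] w 0.0535
d units [ 1.311 -0.     0.343] spin units -1.313
```

>>> play_rows([
  [0,0.08,0,0.02,-0.15],
  [0,0.22,0,0.06,-0.4],
  [0,0.38,0,0.1,-0.65],
  [0,0.54,0,0.14,-0.9],
  [0,0.7,0,0.18,-1],
  [0,0.86,0,0.22,-1],
  [0,1,0,0.26,-1],
])

```text
time: 32.25
tcp_pos: [0.541, 0.0664, 0.1915]
tool_rot: [-0.509, -0.488, 0.491, 0.512]
ft_force: [0.6, 0.4, -2.3]
gripper_width: 0.053
```

```bash
python3 - <<'E'
from h import *
x,y=cr(0,0);go(x,y,.18,186.9)
E
```

```text
t 32.25 tcp [0.541  0.0664 0.1915] zyaw 177.55 tilt -1.0 q6 -1.565 F [ 0.6  0.4 -2.3] w 0.053
d units [ 0.304  0.045 -0.091] spin units -0.312
```

>>> play_rows([
  [0,0.12,0,-0.03,-0.312],
  [0,0.22,0.02,-0.07,-0.312],
  [0,0.285,0.04,-0.095,-0.312],
  [0,0.285,0.045,-0.095,-0.312],
  [0,0.285,0.045,-0.095,-0.312],
])

```text
time: 32.88
tcp_pos: [0.5686, 0.1343, 0.1823]
tool_rot: [-0.469, -0.528, 0.53, 0.47]
ft_force: [-0.3, 0.3, -3.3]
gripper_width: 0.0532
```

```bash
python3 - <<'E'
from h import *
x,y=cr(0,0);go(x,y,.1045,186.9)
E
```

```text
t 32.88 tcp [0.5686 0.1343 0.1823] zyaw -173.14 tilt -1.0 q6 -1.606 F [-0.3  0.3 -3.3] w 0.0532
d units [0.029 0.311 0.002] spin units -0.001
```

>>> play_rows([
  [0,0.025,0.06,0.002,0],
  [0,0.025,0.14,0.002,0],
  [0,0.025,0.21,0.002,0],
  [0,0.025,0.25,0.002,0],
  [0,0.025,0.27,0.002,0],
  [0,0.025,0.27,0.002,0],
])

```text
time: 33.62
tcp_pos: [0.5682, 0.1413, 0.1157]
tool_rot: [-0.469, -0.529, 0.529, 0.469]
ft_force: [0.1, 0.4, -2.5]
gripper_width: 0.0535
```

```bash
python3 - <<'E'
from h import *
x,y=cr(0,0);go(x,y,.1045,186.9)
E
```

```text
t 33.62 tcp [0.5682 0.1413 0.1157] zyaw -173.12 tilt -1.0 q6 -1.595 F [ 0.1  0.4 -2.5] w 0.0535
d units [0.001 0.045 0.005] spin units -0.001
```

>>> play_rows([
  [0,0,0.015,0.006,0],
  [0,0,0.028,0.006,0],
  [0,0,0.038,0.006,0],
  [0,0,0.045,0.006,0],
  [0,0,0.045,0.006,0],
  [0,0,0.045,0.006,0],
])

```text
time: 34.38
tcp_pos: [0.5668, 0.1412, 0.1046]
tool_rot: [0.469, 0.529, -0.529, -0.469]
ft_force: [-0.4, 0.2, -2.9]
gripper_width: 0.0532
```

>>> play_rows([
  [0,0,0.005,0,0],
  [0,0,0.009,0,0],
  [0,0,0.009,0,0],
])

```text
time: 34.75
tcp_pos: [0.5673, 0.1417, 0.1034]
tool_rot: [0.469, 0.53, -0.529, -0.469]
ft_force: [-2.6, 3.0, 4.0]
gripper_width: 0.0534
```

>>> play_rows([
  [0.66,0,0,0,0],
  [0.72,0,-0.004,0,0],
  [0.76,0,-0.01,0,0],
  [0.8,0,-0.05,0,0],
  [0.82,0,-0.2,0,0],
  [0.82,0,-0.4,0,0],
  [0.82,0,-0.5,0,0],
  [0.82,0,-0.5,0,0],
])

```text
time: 35.75
tcp_pos: [0.5688, 0.1413, 0.231]
tool_rot: [0.471, 0.531, -0.527, -0.467]
ft_force: [0.1, -0.4, 0.3]
gripper_width: 0.0697
```

```bash
python3 - <<'E'
from h import *
from rig import capture
o,R=state()
c=capture("wrist");np.savez("w12.npz",**c)
cv2.imwrite("pics/w12.png",c["frame"][:,:,::-1]); cans(c,o,((.08,.0663),(-.08,.0663),(.04,.104),(-.04,.104),(0,.1415)))
s=capture("side"); cv2.imwrite("pics/s2.png",s["frame"][:,:,::-1])
E
```

```text
t 35.75 tcp [0.5688 0.1413 0.231 ] zyaw -173.11 tilt -1.0 q6 -1.595 F [ 0.1 -0.4  0.3] w 0.0697
0.08 x [-51.   48.7] apex y 79.4 axis deg -0.2 ztop 0.0664 2205
-0.08 x [-50.1  49.7] apex y -80.0 axis deg -0.4 ztop 0.0665 2139
0.04 x [-51.3  48.6] apex y 39.1 axis deg 0.0 ztop 0.104 3062
-0.04 x [-51.7  48.4] apex y -39.7 axis deg 0.2 ztop 0.104 3027
0 x [-50.3  49.4] apex y -0.6 axis deg -0.0 ztop 0.1416 5083
```

View pics/w12.png

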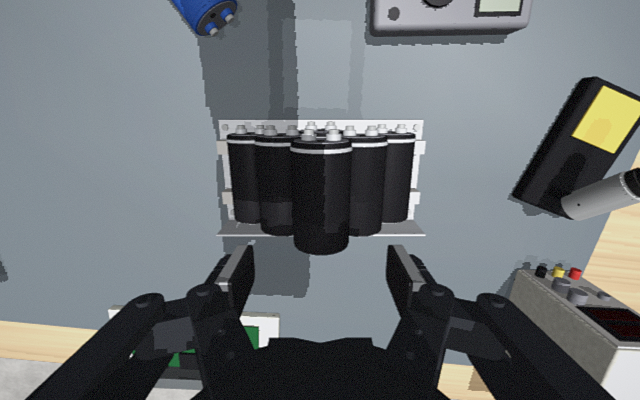

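View pics/s2.png

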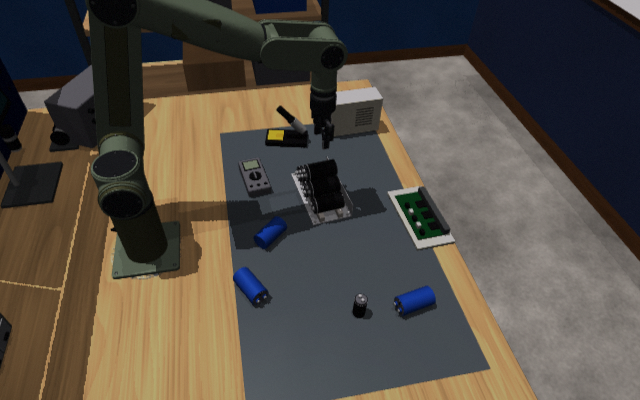

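The pyramid is complete, with all the terminals to the front. The slim capacitor at (360,306), the multimeter at (255,177) and the stand at (287,137) are where they started, and the gripper is clear.

```bash
python3 - <<'E'
from rig import job_done
print(job_done())
E
```

```text
the job is handed in; nothing more can be done
None
```

The pyramid is built and handed in at about 36 s of the 72 s allowed. I turned the left groove can (y = +80 mm, terminals at the lip) half a turn. The three loose black cans then went into the two dips and on top. The blue look-alikes were left alone.

- **Position:** in the last wrist picture, the five cans that could be measured were within about 2 mm along the grooves, 1 mm across and 2 mm in height.
- **Angle:** their axes were within 0.4° of the grooves.
- **Terminals:** every terminal I could see faced the open front.
- **Middle groove can:** it was hidden at the end, so its last clean reading is from before the second dip was filled: about -2 mm along the grooves and 0.5 mm across. A later partial reading gave 3.5 mm across, because the upper cans covered part of it. Both are inside the limits.
- **Bystanders:** by eye in the last side view, the slim capacitor, multimeter and iron stand had not moved. I did not measure them again.
- **Gripper:** it was open and well above the top can when I handed in.

No check failed.

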